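Plug in the relay and click the control box shut

TASK

Stand the blue relay module fully down in the black socket frame inside the open bay of the control box, then slide the yellow cover along its rails over the bay until its orange tab clicks down behind the end wall. The end stop just past the click is delicate: touch it only lightly, with no more than about 6 N. Leave the other things on the board where they are.

Things in the scene. Friction and masses are not known exactly. Their poses are not given: they have to be found in the camera images.
- station: Fixed plywood board 310 x 440 x 12 with an aluminium control box on its middle. Origin: underside of the board (bench height) below the box; x along the rails in the closing direction, z up; heights here are above the bench. Box: x -97 to 114, 88 wide; closed compartment at x < -10 (top 56, rear end wall 65); open bay at x -10 to 85, floor 17, 68 wide between its walls, 71 between the rail lips (top 68).
- socket (a point): Centre of the socket, on the bay floor (17 above the bench, at x = 48, y = 0 of the station), axes as the station. A black frame around it, 10 high, leaves an opening 36 (x) by 32 (y).
- ledge (a point): Nominal top of the end wall (station x 88.5, height 57). The wall (the ledge, 3 thick, rounded top) and two stop posts just beyond it are one steel keeper in slotted holes, clamped up to 13 mm either way of here, differently each time and not measured: feel for it. With it at nominal the tab meets the wall at cover x = 37 (station frame), clicks at 46, and the cover meets the stop at 47.5.
- module: Loose relay module: blue body 30 (x) x 26 (y) x 18 high, on it a white grip neck 22 (x) x 12 (y) x 14 high; 32 high in all, about 60 g. Origin: centre of its underside, z up. It starts upright on the board (12 above the bench), left or right of the box, and goes into the socket with its x along the station's x, either way round; it may be gripped by the neck.
- cover: Yellow cover 84 (x, -42 to 42) x 78 x 5, about 80 g, captive under the rail lips: 1 mm side play each way, 1 up. Origin: centre of its underside, 57 above the bench; x is the closing direction, parallel to the rails. It starts pulled back, at station x -46 to -38, and slides with 1 or 2 N. Either stop post takes 6 N at most.
- rib (a point): Centre of the top of the cover's black push rib: 10 (x) x 50 (y), 17 high above the cover's top face; the rib's top is 79 above the bench, at cover x = -18. Push it from behind or pinch it across its 10 mm.
- tab (a joint): Upward bend (rad) of the orange spring tab, 16 wide, in the middle of the cover's leading edge, reaching to cover x = 55. 0 at rest; the nose under its end rides up the end wall (bend to about 0.1, push up to 5 to 10 N), crosses the crest with 1 to 3 N for 2 or 3 mm, drops behind it with a click (bend 0), and 1.5 mm further the cover meets the hard stop.
- lampholder: White ceramic lampholder, 84 across, 34 high, loose on the board on the other side of the box from the module. Origin: centre of its underside. Leave it.
- switchbox: Open steel switch box 85 x 52 x 42, loose on the board. Origin: centre of its underside. Leave it.
- screwdriver: Short red-handled screwdriver, 100 long, lying on the board. Leave it.
There are look-alikes about, which are no part of the job. There is more than one size of the module; the one meant has the size given above.

How it is judged:
On the way:
1. the module stands fully down in the socket while the cover is still open (horizontal distance between module and socket below 0.007 m and z of module in the frame of socket below 0.003 m and angle between module's own z axis and vertical below 0.08 rad and x of cover in the frame of station below 0.01 m), for 0.2 s.
At the end, for the whole second after the job is handed in: The module stands upright in the socket (within 7 mm of its centre, underside within 3 mm of the bay floor); the tab's nose is behind the end wall (cover origin under 43.3 mm from the wall's middle: 42.5 at the click, 41 at the stop) and sprung back (bend under 0.02 rad); all at rest (horizontal distance between module and socket below 0.007 m and z of module in the frame of socket below 0.003 m and angle between module's own z axis and vertical below 0.08 rad and horizontal distance between cover and keeper_c0 below 0.0433 m and value of joint tab below 0.02 rad and linear speed of each of cover, module below 0.01 m/s); the robot touches nothing.
It fails at once if the cover is pressed against either end-stop post with more than 6 N (contact force between cover and keeper_c2 above 6 N or contact force between cover and keeper_c3 above 6 N).
It fails at once if the lampholder, switch box or screwdriver is moved by more than 20 mm (distance of any of lampholder, switchbox, screwdriver from where it was at the start of the episode above 0.02 m).
It also fails if it takes over 67 s, if anything falls off the work surface, if the arm or the gripper's body presses on something with over 40 N, if the wrist force passes 120 N, or if a joint passes its speed limit or range.

ROBOT

A 6-joint arm with a two-finger parallel gripper is mounted at the origin on the work surface. World frame = base frame: x ahead of the robot, y to its left, z up, the work surface at z = 0. Lengths are in m, angles in rad, forces in N, time in s.
With the tool pointing down it reaches from about 0.35 to 0.775 m from the base axis. Payload 5.5 kg.
Tool frame: the origin (TCP) lies on the centre line of the jaws, within the pads' length; the fingertips stand 19 mm ahead of it and the grasp point (between the pads) is the TCP; x points along the fingers, y is the direction in which the jaws open and shut, and the axes are right-handed (so a half turn about x gives the same grasp; the last joint's range is limited). The gripper opens to 85 mm and grips with 20 to 120 N. Pads are 22 mm wide; open, the fingers measure 114 mm over their backs; the gripper's body (76 mm by 85 mm) begins 54 mm behind the grasp point. The pads swing forward as they close: fully open they stand 13 mm farther back than shut.
Start: joints at [0.991, 0.313, 0.046, 1.304, 0, 1.431], TCP at [0.245, 0.52, 0.25] pointing down, gripper open.
Joint ranges: [-2.76, 2.76], [-0.86, 1.69], [-1.03, 1.26], [-2.2, 2.34], [-1.47, 1.5], [-3.14, 3.14]. Speed limits (rad/s): [2.57, 2.57, 3.14, 3.14, 3.14, 3.14].

INTERFACE

Orientations are given as a 3x3 rotation matrix whose columns are the frame's x, y, z axes.
In Python, from bench import manip gives the robot as it stands.
- The arm moves only by the tool jog_arm, never from a script. Its argument "commands" is a list of rows, each an object with "translation": the shift along the tool's x, y, z in m, a list of three; "rot": the turn, a rotation vector about the tool's x, y, z in rad, a list of three. In form: [{"translation": [dx, dy, dz], "rot": [rx, ry, rz]}, ...]. A call has 1 to 8 rows; each row is the pose to reach, as a shift and turn from the pose commanded when the call began, along the tool's axes at that moment; what a row does not reach only later rows make up. A row lasts 1/8 s, in which the tool goes at most 62.5 mm and 10.7 degrees, less where a joint would pass 70% of its speed; a pose out of reach is approached as far as the arm can. A call with a gripper value outside its range is refused whole. "grip" is the opening, from 0 (shut) to 1 (fully open), set as the call begins (left out, the last holds). The fingers move at their own pace and stop on an object; "newtons" is the grip in N (left out, the last holds). Time passes only in rows, so rows that repeat a pose let the fingers close. It gives the time, the measured TCP pose, the force and the opening at its end, in the units of the state.
- manip.observe(): the state, without advancing time (a new reading comes with each control period).
- manip.read_camera(name): name is "side" or "top" or "wrist"; returns the picture (384x512x3 uint8, red, green, blue); there is no depth.
- manip.calibration(name): a dict with "camera_matrix" (3x3 intrinsics, pixels), "T" (4x4, takes a point from camera to world coordinates); the wrist camera has in their place "tool_from_camera" (4x4, takes a point from camera to tool coordinates, whose origin is the TCP and whose axes are the tool frame's). Camera axes: x right, y down, z forward; pixel columns grow to the right and rows downward; lengths in m; the calibration is good to about 2 mm. A picture is of the moment at which its call begins: read the wrist's pose just before it. calibration takes no time and is no camera call.
- manip.close_job(): hands the job in, once; it reports no verdict.
The state is a dict: "time_s": time; "joint_pos": joint angles; "dq": joint speeds; "joint_torque": joint torques, N m; "eef_pos": TCP position; "eef_rot": TCP orientation; "force": force on the tool from outside, world axes, zero at the start; "moment": the same for the moment, N m; "opening": opening from 0.0 (shut) to 1.0 (fully open).
Only numpy, scipy, OpenCV 4.12 (cv2) and the standard library are available. Lean on these libraries where they do the work, as an engineer would, in place of code of your own. Each camera call takes 0.05 s, during which the arm holds its last target.

## Working session

There is one attempt and no reset: what is moved stays moved. The work goes in short steps, Python scripts to look and compute and a tool call to move; the robot and the scene stay as the last step left them, time stands still between calls to the robot, and variables do not carry over. Pictures are saved under pics/ and viewed, and the job is handed in when it is done.

Besides the shell and the picture viewer there is one more tool, called in YAML: its name, and indented under it one key for each argument. jog_arm: Moves the arm, as the interface text tells. Its arguments: {"type":"object","properties":{"commands":{"type":"array","items":{"type":"object","properties":{"translation":{"type":"array","items":{"type":"number"}},"rot":{"type":"array","items":{"type":"number"}}}}},"grip":{"type":"number"},"newtons":{"type":"number"}},"required":["commands"]}

```bash
ls; mkdir -p pics
python3 - <<'E'
from bench import manip
import cv2,json
s=manip.observe(); print(s)
for n in("side","top","wrist"):
    im=manip.read_camera(n); cv2.imwrite(f"pics/{n}0.png",im[:,:,::-1])
    c=manip.calibration(n); print(n,{k:(v.tolist() if hasattr(v,'tolist') else v) for k,v in c.items()})
E
```

```text
pics
{'time_s': 0.0, 'joint_pos': array([ 9.91397497e-01,  3.14009739e-01,  4.49741640e-02,  1.30357780e+00,
       -2.66263311e-05,  1.43118001e+00]), 'dq': array([-0.00023513, -0.00205185,  0.00124153,  0.00083701, -0.00068561,
       -0.00046103]), 'joint_torque': array([-5.33996317e-04, -4.80627072e+01,  2.98534495e+01,  1.93874975e-02,
       -1.55497387e-04, -9.81053148e-06]), 'eef_pos': array([0.2445659 , 0.51987649, 0.24940154]), 'eef_rot': array([[-9.72592620e-04,  4.25741783e-01,  9.04844179e-01],
       [-1.53507179e-03,  9.04842905e-01, -4.25742833e-01],
       [-9.99998349e-01, -1.80307511e-03, -2.26499333e-04]]), 'force': array([-0.06072924,  0.38599938,  0.38325509]), 'moment': array([ 0.03247066, -0.01582365, -0.00673469]), 'opening': 0.9985408455967727}
side {'camera_matrix': [[395.83356455977474, 0.0, 264.4732402062925], [0.0, 395.83356455977474, 191.10445219066366], [0.0, 0.0, 1.0]], 'T': [[0.8426520935815577, -0.4079264698185734, 0.35147324848980194, 0.3783792270722529], [-0.5384514316227625, -0.6416908677956412, 0.546171114185906, -0.40552992324242587], [0.002739
[... 273 characters left out ...]
83288435, 0.22020353386026664, 0.4741932696473094], [-0.9925204529918756, -0.11890115821924653, 0.02767065172568109, -0.026302511109939253], [-0.0005967836470742942, -0.22193446136360195, -0.9750614025324388, 0.8263731204859585], [0.0, 0.0, 0.0, 1.0]]}
wrist {'camera_matrix': [[286.4878323193874, 0.0, 258.1374787573853], [0.0, 286.4878323193874, 186.23006155521793], [0.0, 0.0, 1.0]], 'tool_from_camera': [[0.0003248160415377402, -0.31264487171857425, 0.9498700325216157, -0.12285575286413969], [0.9999996234223479, -0.0006628719636056174, -0.0005601391990798761, -0.0006933719877874056], [0.0008047668616690415, 0.9498698567639864, 0.3126445386720553, -0.08148773174458594], [0.0, 0.0, 0.0, 1.0]]}
```

View pics/side0.png

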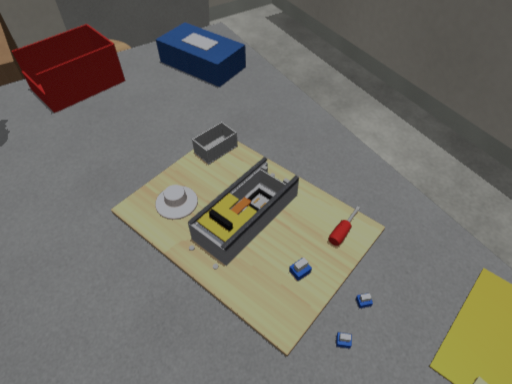

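View pics/top0.png

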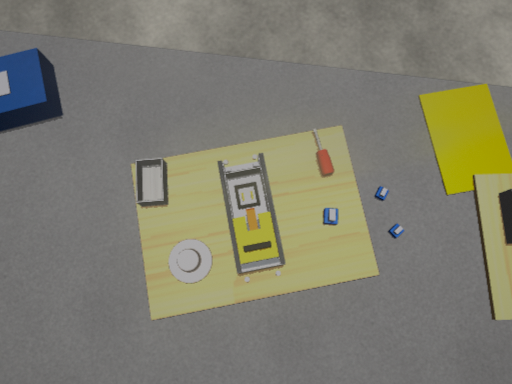

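View pics/wrist0.png

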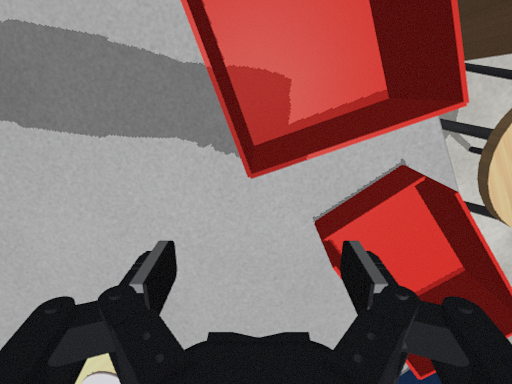

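```bash
cat > h.py <<'E'
import numpy as np,cv2
from bench import manip
def ray(cal,uv,T=None):
    K=cal["camera_matrix"];T=cal["T"] if T is None else T
    T=np.array(T);d=np.linalg.inv(np.array(K))@np.array([uv[0],uv[1],1.]);return T[:3,3],T[:3,:3]@d
def onplane(cal,uv,z,T=None):
    o,d=ray(cal,uv,T);return o+d*(z-o[2])/d[2]
def wristT(s,cal):
    A=np.eye(4);A[:3,:3]=s["eef_rot"];A[:3,3]=s["eef_pos"];return A@np.array(cal["tool_from_camera"])
def proj(cal,p,T=None):
    T=np.array(cal["T"]) if T is None else T
    q=np.linalg.inv(T)@np.append(p,1);q=np.array(cal["camera_matrix"])@q[:3];return q[:2]/q[2]
E
python3 - <<'E'
import cv2
im=cv2.imread("pics/top0.png");cv2.imwrite("pics/topz.png",cv2.resize(im[120:320,125:410],None,fx=2.8,fy=2.8,interpolation=cv2.INTER_CUBIC))
im=cv2.imread("pics/side0.png");cv2.imwrite("pics/sidez.png",cv2.resize(im[120:350,110:390],None,fx=2.6,fy=2.6,interpolation=cv2.INTER_CUBIC))
E
```

```text
(no output)
```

View pics/topz.png

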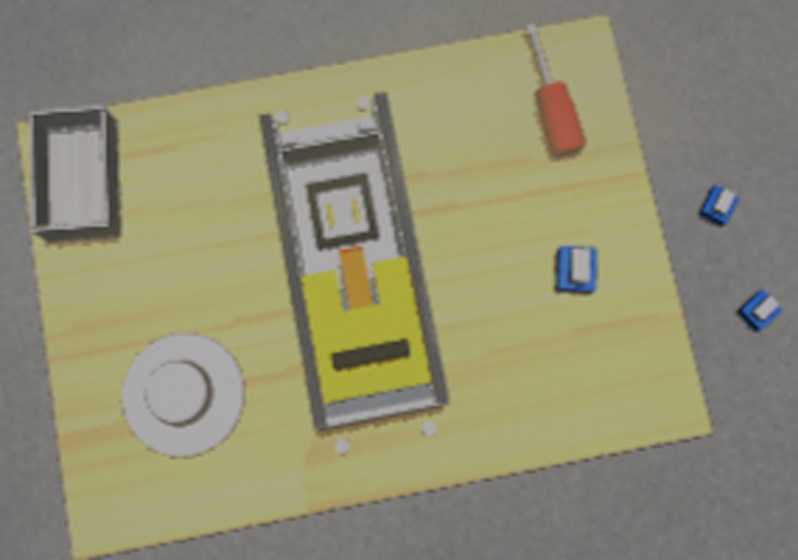

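View pics/sidez.png

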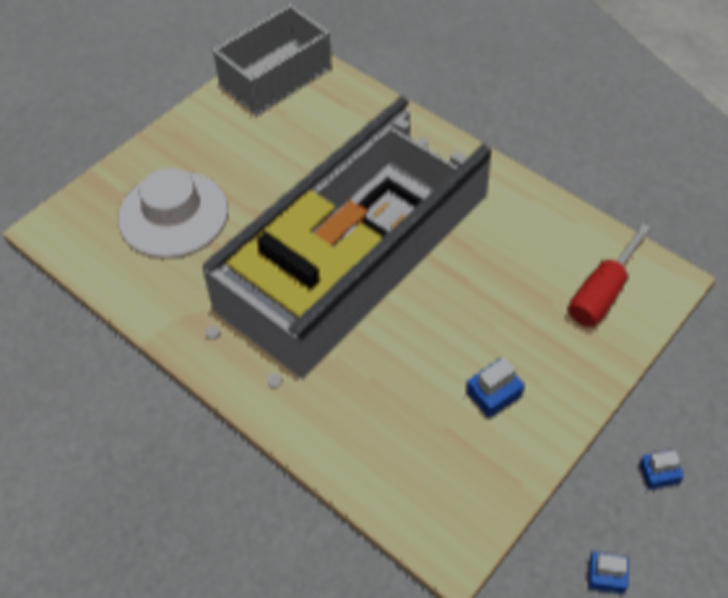

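Run:
```python
from h import *
def board(n,x0):
    im=cv2.imread(f"pics/{n}0.png");hsv=cv2.cvtColor(im,cv2.COLOR_BGR2HSV)
    m=cv2.inRange(hsv,(15,60,90),(35,255,255))
    m=cv2.morphologyEx(m,cv2.MORPH_CLOSE,np.ones((9,9)))
    cs,_=cv2.findContours(m,0,2);cs=[c for c in cs if cv2.contourArea(c)>5000 and cv2.pointPolygonTest(c,x0,False)>0]
    h=cv2.convexHull(max(cs,key=cv2.contourArea));return cv2.approxPolyDP(h,8,True)[:,0]
for n,x0 in(("top",(200,220)),("side",(320,260))):
    c=manip.calibration(n);P=board(n,x0);W=[onplane(c,p,.012) for p in P];print(n,P.tolist());print(np.round(W,4)[:,:2].tolist())
    print([round(float(np.linalg.norm(W[i]-W[i-1])),4) for i in range(len(W))])
    im=cv2.imread(f"pics/{n}0.png");hsv=cv2.cvtColor(im,cv2.COLOR_BGR2HSV)
    m=cv2.inRange(hsv,(105,150,60),(130,255,255))
    for q in cv2.findContours(m,0,2)[0]:
        if 20<cv2.contourArea(q)<2000:
            r=cv2.minAreaRect(q);print("blue",r,onplane(c,r[0],.03))
```

```text
top [[340, 125], [378, 274], [151, 319], [136, 203], [163, 158]]
[[0.8114, -0.1527], [0.5194, -0.2486], [0.3857, 0.1661], [0.5986, 0.2349], [0.6967, 0.1978]]
[0.3689, 0.3073, 0.4357, 0.2238, 0.1048]
blue ((395.75006103515625, 230.25003051757812), (9.899494171142578, 10.60660171508789), 45.0) [ 0.60425747 -0.27236638  0.03      ]
blue ((330.0, 216.0), (14.0, 12.0), 90.0) [ 0.61633611 -0.14564341  0.03      ]
blue ((381.5000305175781, 192.50001525878906), (9.391485214233398, 10.28591251373291), 26.56505012512207) [ 0.6746125 -0.2411601  0.03     ]
side [[383, 229], [287, 355], [111, 210], [193, 152], [300, 178]]
[[0.803, -0.1623], [0.5168, -0.2556], [0.3825, 0.1592], [0.5909, 0.2212], [0.7469, 0.0286]]
[0.199, 0.301, 0.4359, 0.2174, 0.2479]
blue ((343.5000305175781, 340.0), (14.139959335327148, 12.775577545166016), 7.125016689300537) [ 0.59715704 -0.28768049  0.03      ]
blue ((364.0961608886719, 299.98077392578125), (12.159199714660645, 13.532012939453125), 78.69007110595703) [ 0.66688938 -0.25585472  0.03      ]
blue ((299.75, 268.75), (16.26345443725586, 16.970561981201172), 45.0) [ 0.61258117 -0.15391985  0.03      ]
blue ((199.67431640625, 43.37937545776367), (83.07759094238281, 28.236656188964844), 20.323137283325195) [0.80155001 0.60539978 0.03      ]
```

```bash
cat >> h.py <<'E'
from scipy.spatial.transform import Rotation as Ro
def Rdown(yaw): # yaw (deg) of tool z in the world; tool x down
    a=np.radians(yaw);z=np.array([np.cos(a),np.sin(a),0]);x=np.array([0,0,-1.]);return np.c_[x,np.cross(z,x),z]
def delta(p,yaw):
    s=manip.observe();R=s["eef_rot"]
    t=R.T@(np.array(p)-s["eef_pos"]);r=Ro.from_matrix(R.T@Rdown(yaw)).as_rotvec()
    print("t",np.round(t,4),"r",np.round(r,4), "force",np.round(s["force"],2),"time",round(s["time_s"],2))
E
python3 -c "
from h import *
delta([.60,-.06,.22],18)"
```

```text
t [ 0.03   -0.3734  0.5685] r [-7.54e-01 -7.00e-04  1.30e-03] force [-0.3   0.03 -0.05] time 0.15
```

jog_arm:
  commands:
    - {"translation": [0.015,-0.187,0.284],"rot": [-0.75,0,0]}
    - {"translation": [0.015,-0.187,0.284],"rot": [-0.75,0,0]}
    - {"translation": [0.015,-0.187,0.284],"rot": [-0.75,0,0]}
    - {"translation": [0.015,-0.187,0.284],"rot": [-0.75,0,0]}
    - {"translation": [0.03,-0.373,0.568],"rot": [-0.75,0,0]}
    - {"translation": [0.03,-0.373,0.568],"rot": [-0.75,0,0]}
    - {"translation": [0.03,-0.373,0.568],"rot": [-0.75,0,0]}
    - {"translation": [0.03,-0.373,0.568],"rot": [-0.75,0,0]}

```text
time_s: 1.15
eef_pos: [0.4945, 0.1129, 0.2292]
eef_rot: [[0.0, -0.305, 0.952], [0.0, 0.952, 0.305], [-1.0, 0.0, 0.0]]
force: [0.9, 0.8, 0.6]
opening: 0.998
```

```bash
python3 -c "
from h import *
delta([.60,-.06,.22],18)"
```

```text
t [ 0.0092 -0.1968  0.0477] r [-0.004   0.0002 -0.0002] force [0.9  0.84 0.63] time 1.15
```

jog_arm:
  commands:
    - {"translation": [0.009,-0.197,0.048]}
    - {"translation": [0.009,-0.197,0.048]}
    - {"translation": [0.009,-0.197,0.048]}
    - {"translation": [0.009,-0.197,0.048]}
    - {"translation": [0.009,-0.197,0.048]}
    - {"translation": [0.009,-0.197,0.048]}

```text
validation failed for argument at $.co...
```

Run:
```python
from h import *
import pickle
s=manip.observe();im=manip.read_camera("wrist");cv2.imwrite("pics/w1.png",im[:,:,::-1]);pickle.dump(s,open("w1.pkl","wb"));print(s["eef_pos"],s["time_s"],abs(s["dq"]).max())
```

```text
[0.49448186 0.11286482 0.22918986] 1.15 0.9220460961591829
```

View pics/w1.png

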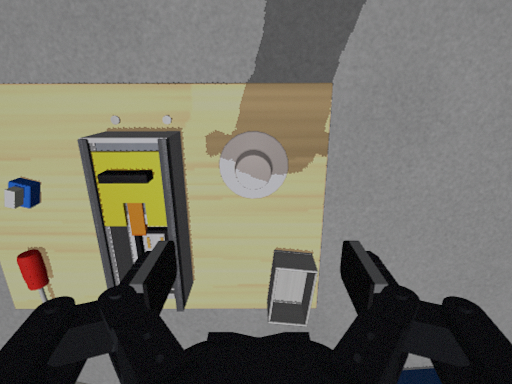

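jog_arm:
  commands:
    - {"translation": [0.009,-0.197,0.048],"rot": [0,0,0]}
    - {"translation": [0.009,-0.197,0.048],"rot": [0,0,0]}
    - {"translation": [0.009,-0.197,0.048],"rot": [0,0,0]}
    - {"translation": [0.009,-0.197,0.048],"rot": [0,0,0]}
    - {"translation": [0.009,-0.197,0.048],"rot": [0,0,0]}
    - {"translation": [0.009,-0.197,0.048],"rot": [0,0,0]}
    - {"translation": [0.009,-0.197,0.048],"rot": [0,0,0]}

```text
time_s: 2.08
eef_pos: [0.5991, -0.0565, 0.2208]
eef_rot: [[0.0, -0.307, 0.952], [0.0, 0.952, 0.307], [-1.0, 0.0, 0.0]]
force: [0.3, -0.3, -0.3]
opening: 1.001
```

Run:
```python
from h import *
import pickle
s=manip.observe();im=manip.read_camera("wrist");cv2.imwrite("pics/w2.png",im[:,:,::-1]);pickle.dump(s,open("w2.pkl","wb"));print(s["eef_pos"],s["time_s"],abs(s["dq"]).max())
```

```text
[ 0.59905405 -0.05652274  0.22079478] 2.075 0.004688715407329535
```

View pics/w2.png

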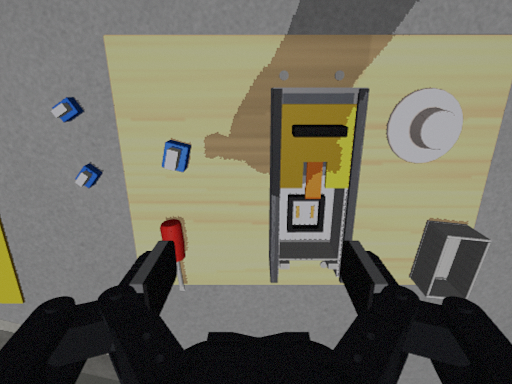

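Run:
```python
import cv2
im=cv2.imread("pics/w2.png");cv2.imwrite("pics/w2b.png",cv2.resize(im[80:290,260:380],None,fx=2.8,fy=2.8,interpolation=cv2.INTER_CUBIC))
cv2.imwrite("pics/w2m.png",cv2.resize(im[130:185,150:205],None,fx=10,fy=10,interpolation=cv2.INTER_CUBIC))
```

```text
(no output)
```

View pics/w2b.png

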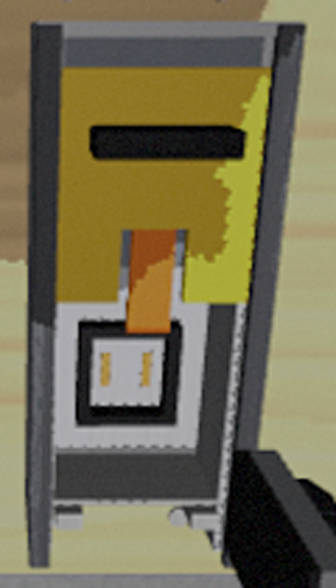

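View pics/w2m.png

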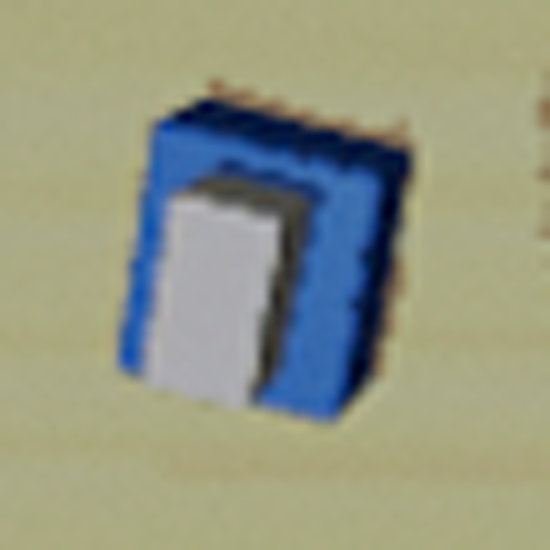

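```bash
cat > m.py <<'E'
from h import *
import pickle
s=pickle.load(open("w2.pkl","rb"));c=manip.calibration("wrist");T=wristT(s,c)
f=lambda L,k,o,z:np.array([onplane(c,((u+.5)/k-.5+o[0],(v+.5)/k-.5+o[1]),z,T) for u,v in L])
def rep(n,P):
    print(n,np.round(P[:,:2]*1e3,1).tolist(),"mean",np.round(P.mean(0)*1e3,1))
    for i in range(len(P)):
        d=P[i]-P[i-1];print("   edge mm",round(np.linalg.norm(d)*1e3,1),"yaw",round(np.degrees(np.arctan2(d[1],d[0])),1))
rep("neck",f([(168,195),(280,215),(252,405),(145,378)],10,(150,130),.044))
rep("body",f([(157,122),(382,170),(338,418),(120,372)],10,(150,130),.030))
rep("frame outer",f([(80,322),(183,322),(176,422),(78,424)],2.8,(260,80),.027))
rep("rails",f([(32,25),(305,25)],2.8,(260,80),.068))
rep("railL",f([(32,25),(30,565)],2.8,(260,80),.068))
rep("rib",f([(92,126),(243,127),(243,158),(92,156)],2.8,(260,80),.079))
rep("cover edge",f([(57,301),(247,301)],2.8,(260,80),.062))
rep("wall",f([(55,500),(210,500)],2.8,(260,80),.057))
rep("boardnear",f([(107,35),(500,35)],1,(0,0),.012))
rep("boardleft",f([(107,36),(137,284)],1,(0,0),.012))
E
python3 m.py
```

```text
neck [[605.5, -156.0], [604.0, -144.3], [625.2, -142.6], [625.8, -154.2]] mean [ 615.1 -149.3   44. ]
   edge mm 20.4 yaw -174.8
   edge mm 11.8 yaw 97.4
   edge mm 21.3 yaw 4.7
   edge mm 11.7 yaw -87.1
body [[601.9, -162.4], [599.5, -137.7], [628.6, -135.8], [630.9, -160.4]] mean [ 615.2 -149.1   30. ]
   edge mm 29.1 yaw -176.1
   edge mm 24.8 yaw 95.5
   edge mm 29.2 yaw 3.6
   edge mm 24.7 yaw -84.7
frame outer [[619.6, -12.5], [606.3, 28.6], [650.5, 43.2], [664.6, 2.7]] mean [635.2  15.5  27. ]
   edge mm 47.5 yaw -161.3
   edge mm 43.2 yaw 107.8
   edge mm 46.5 yaw 18.3
   edge mm 42.9 yaw -70.9
rails [[514.9, -71.0], [487.7, 13.6]] mean [501.3 -28.7  68. ]
   edge mm 88.8 yaw -72.2
   edge mm 88.8 yaw 107.8
railL [[514.9, -71.0], [711.9, -5.3]] mean [613.4 -38.1  68. ]
   edge mm 207.6 yaw -161.6
   edge mm 207.6 yaw 18.4
rib [[538.6, -42.9], [523.9, 3.8], [533.1, 7.8], [547.7, -39.6]] mean [535.8 -17.7  79. ]
   edge mm 9.7 yaw -160.0
   edge mm 49.0 yaw 107.5
   edge mm 10.1 yaw 23.4
   edge mm 49.6 yaw -72.9
cover edge [[603.5, -31.0], [582.0, 35.9]] mean [592.8   2.4  62. ]
   edge mm 70.3 yaw -72.2
   edge mm 70.3 yaw 107.8
wall [[686.5, -2.6], [667.0, 57.9]] mean [676.7  27.7  57. ]
   edge mm 63.6 yaw -72.2
   edge mm 63.6 yaw 107.8
boardnear [[515.9, -247.9], [390.8, 140.5]] mean [453.4 -53.7  12. ]
   edge mm 408.0 yaw -72.2
   edge mm 408.0 yaw 107.8
boardleft [[516.8, -247.8], [810.6, -162.9]] mean [ 663.7 -205.3   12. ]
   edge mm 305.8 yaw -163.9
   edge mm 305.8 yaw 16.1
```

```bash
python3 -c "
from h import *
delta([.657,.023,.16],18)"
```

```text
t [0.0609 0.0581 0.0794] r [-0.002   0.0004 -0.    ] force [-0.57 -0.72 -0.86] time 2.12
```

jog_arm:
  commands:
    - {"translation": [0.061,0.058,0.079],"rot": [0,0,0]}
    - {"translation": [0.061,0.058,0.079],"rot": [0,0,0]}
    - {"translation": [0.061,0.058,0.079],"rot": [0,0,0]}
    - {"translation": [0.061,0.058,0.079],"rot": [0,0,0]}
    - {"translation": [0.061,0.058,0.079],"rot": [0,0,0]}

```text
time_s: 2.75
eef_pos: [0.6573, 0.0205, 0.1609]
eef_rot: [[0.002, -0.305, 0.952], [-0.0, 0.952, 0.305], [-1.0, -0.001, 0.002]]
force: [0.1, -0.1, 1.1]
opening: 1.001
```

Run:
```python
from h import *
import pickle
s=manip.observe();im=manip.read_camera("wrist");cv2.imwrite("pics/w3.png",im[:,:,::-1]);pickle.dump(s,open("w3.pkl","wb"));print(s["eef_pos"],s["eef_rot"].round(3),s["time_s"],abs(s["dq"]).max())
cv2.imwrite("pics/w3b.png",cv2.resize(im[80:280,170:350,::-1],None,fx=3,fy=3,interpolation=cv2.INTER_CUBIC))
```

```text
[0.65725646 0.0205013  0.16086045] [[ 0.002 -0.305  0.952]
 [-0.     0.952  0.305]
 [-1.    -0.001  0.002]] 2.75 0.007994113891542035
```

View pics/w3b.png

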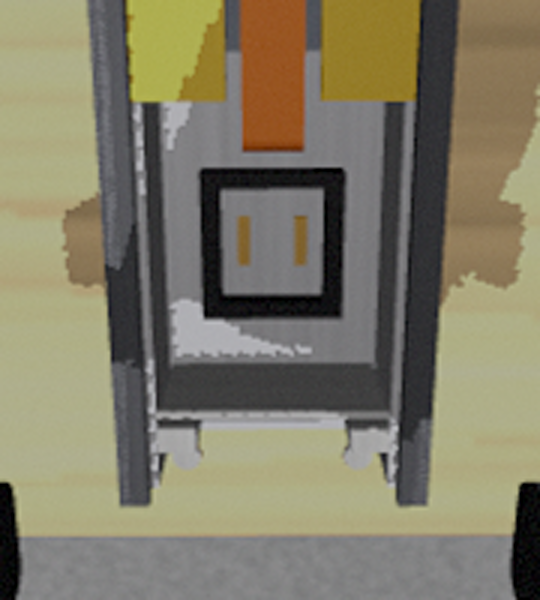

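```bash
cat > m3.py <<'E'
from h import *
import pickle
s=pickle.load(open("w3.pkl","rb"));c=manip.calibration("wrist");T=wristT(s,c)
a=np.radians(18);U=np.array([np.cos(a),np.sin(a)]);V=np.array([-np.sin(a),np.cos(a)])
def g(n,L,z):
    P=np.array([onplane(c,((u+.5)/3-.5+170,(v+.5)/3-.5+80),z,T) for u,v in L])[:,:2]*1e3
    print(n,"u",np.round(P@U,1),"v",np.round(P@V,1),"mean uv",round((P@U).mean(),1),round((P@V).mean(),1))
g("frame outer top",[(201,169),(344,169),(342,318),(205,318)],.027)
g("frame inner top",[(221,188),(324,188),(324,298),(221,298)],.027)
g("frame inner bottom",[(221,188),(324,188),(324,298),(221,298)],.017)
g("contacts",[(244,240),(300,240)],.019)
g("cover edge",[(131,101),(415,101)],.062)
g("tab end",[(242,150),(304,150)],.06)
g("floor end",[(165,363),(376,363)],.017)
for r in(410,420,428): g("wall%d"%r,[(158,r),(390,r)],.057)
g("rail ends",[(121,506),(428,506)],.068)
g("rail in",[(152,506),(397,506)],.068)
g("rail top inner",[(131,60),(419,60)],.068)
E
python3 m3.py
```

```text
frame outer top u [587.2 587.4 634.  633.8] v [-202.4 -159.9 -159.5 -202.5] mean uv 610.6 -181.1
frame inner top u [592.9 593.  627.4 627.3] v [-196.6 -165.8 -165.2 -197.4] mean uv 610.1 -181.3
frame inner bottom u [594.6 594.7 630.5 630.3] v [-197.2 -165.1 -164.6 -197.9] mean uv 612.5 -181.2
contacts u [610.7 610.7] v [-190.2 -172.5] mean uv 610.7 -181.4
cover edge u [565.  565.4] v [-216.8 -145.7] mean uv 565.2 -181.2
tab end u [577.5 577.6] v [-189.2 -173.3] mean uv 577.6 -181.3
floor end u [652.7 653.1] v [-217.  -146.9] mean uv 652.9 -182.0
wall410 u [651.7 652.1] v [-214.5 -147.8] mean uv 651.9 -181.1
wall420 u [654.9 655.2] v [-214.7 -147.7] mean uv 655.1 -181.2
wall428 u [657.4 657.8] v [-214.8 -147.6] mean uv 657.6 -181.2
rail ends u [676.5 677. ] v [-224.8 -137.5] mean uv 676.8 -181.2
rail in u [676.6 676.9] v [-216.  -146.3] mean uv 676.8 -181.2
rail top inner u [555.  555.4] v [-215.4 -146.2] mean uv 555.2 -180.8
```

Run:
```python
import cv2
im=cv2.imread("pics/w3.png");cv2.imwrite("pics/w3c.png",cv2.resize(im[195:250,210:310],None,fx=8,fy=8,interpolation=cv2.INTER_CUBIC))
```

```text
(no output)
```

View pics/w3c.png

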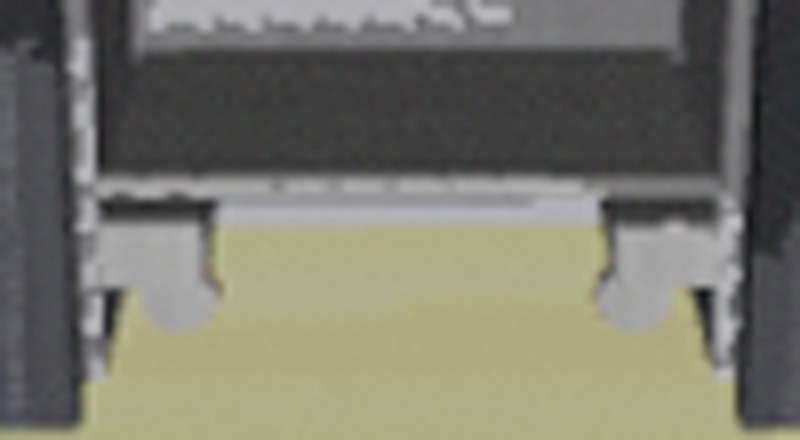

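```bash
python3 -c "
from h import *
delta([.6152,-.1492,.12],4.8)"
```

```text
t [ 0.0408 -0.1486 -0.0918] r [0.2254 0.002  0.0007] force [ 0.34 -0.21 -0.64] time 2.8
```

jog_arm:
  commands:
    - {"translation": [0.02,-0.05,-0.03],"rot": [0.12,0,0]}
    - {"translation": [0.03,-0.1,-0.06],"rot": [0.2254,0.002,0]}
    - {"translation": [0.041,-0.149,-0.092],"rot": [0.2254,0.002,0]}
    - {"translation": [0.041,-0.149,-0.092],"rot": [0.2254,0.002,0]}
    - {"translation": [0.041,-0.149,-0.092],"rot": [0.2254,0.002,0]}
    - {"translation": [0.041,-0.149,-0.092],"rot": [0.2254,0.002,0]}
  grip: 0.45

```text
time_s: 3.55
eef_pos: [0.6156, -0.148, 0.1192]
eef_rot: [[-0.001, -0.086, 0.996], [-0.001, 0.996, 0.086], [-1.0, -0.0, -0.001]]
force: [-0.2, 0.1, -1.1]
opening: 0.451
```

Run:
```python
from h import *
import pickle
s=manip.observe();im=manip.read_camera("wrist");cv2.imwrite("pics/w4.png",im[:,:,::-1]);pickle.dump(s,open("w4.pkl","wb"));print(s["eef_pos"],s["eef_rot"].round(3),s["opening"])
delta([.6152,-.1492,.051],4.8)
c=manip.calibration("wrist");print(proj(c,[.6152,-.1492,.044],wristT(s,c)))
```

```text
[ 0.61559022 -0.1480241   0.11916371] [[-0.001 -0.086  0.996]
 [-0.001  0.996  0.086]
 [-1.    -0.    -0.001]] 0.45064653274435323
t [ 0.068  -0.0014 -0.0005] r [ 0.0027 -0.0009  0.0005] force [ 0.46  0.23 -0.39] time 3.6
[256.8142318  206.74770786]
```

View pics/w4.png

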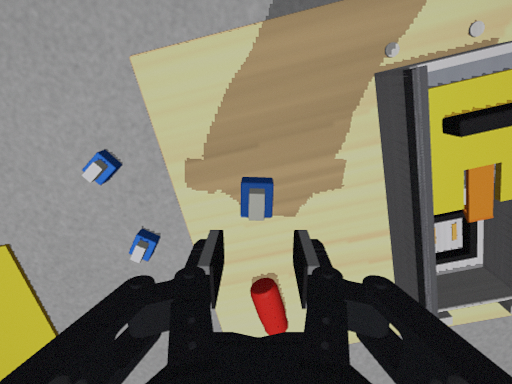

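jog_arm:
  commands:
    - {"translation": [0.04,-0.001,-0.001],"rot": [0,0,0]}
    - {"translation": [0.06,-0.001,-0.001],"rot": [0,0,0]}
    - {"translation": [0.068,-0.001,-0.001],"rot": [0,0,0]}
    - {"translation": [0.068,-0.001,-0.001],"rot": [0,0,0]}
    - {"translation": [0.068,-0.001,-0.001],"rot": [0,0,0]}

```text
time_s: 4.22
eef_pos: [0.615, -0.1499, 0.0515]
eef_rot: [[-0.0, -0.085, 0.996], [-0.001, 0.996, 0.085], [-1.0, -0.001, -0.0]]
force: [-1.2, 0.4, 0.9]
opening: 0.452
```

jog_arm:
  commands:
    - {"translation": [0,0,0],"rot": [0,0,0]}
    - {"translation": [0,0,0],"rot": [0,0,0]}
    - {"translation": [0,0,0],"rot": [0,0,0]}
    - {"translation": [0,0,0],"rot": [0,0,0]}
    - {"translation": [0,0,0],"rot": [0,0,0]}
  grip: 0.0
  newtons: 40

```text
time_s: 4.85
eef_pos: [0.6148, -0.1503, 0.0514]
eef_rot: [[-0.0, -0.085, 0.996], [-0.001, 0.996, 0.085], [-1.0, -0.001, -0.0]]
force: [-0.6, -0.2, 6.5]
opening: 0.129
```

jog_arm:
  commands:
    - {"translation": [-0.03,0,0],"rot": [0,0,0]}
    - {"translation": [-0.09,0,0],"rot": [0,0,0]}
    - {"translation": [-0.09,0,0],"rot": [0,0,0]}
    - {"translation": [-0.09,0,0],"rot": [0,0,0]}

```text
time_s: 5.35
eef_pos: [0.6139, -0.1498, 0.14]
eef_rot: [[-0.002, -0.085, 0.996], [-0.0, 0.996, 0.085], [-1.0, -0.0, -0.002]]
force: [0.4, 0.2, -1.4]
opening: 0.127
```

Run:
```python
from h import *
import pickle
s=manip.observe();im=manip.read_camera("wrist");cv2.imwrite("pics/w5.png",im[:,:,::-1]);pickle.dump(s,open("w5.pkl","wb"));print(s["eef_pos"],s["opening"])
a=np.radians(18);p=.6115*np.array([np.cos(a),np.sin(a)])-.1812*np.array([-np.sin(a),np.cos(a)]);print(p)
delta([*p,.14],18)
c=manip.calibration("wrist");T=wristT(s,c)
for q in([0.0074,0,0],[.0074,0,.011],[.0074,0,-.011]): print(proj(c,s["eef_pos"]+s["eef_rot"]@q,T))
cv2.imwrite("pics/w5b.png",cv2.resize(im[190:290,200:310,::-1],None,fx=6,fy=6,interpolation=cv2.INTER_CUBIC))
```

```text
[ 0.61392496 -0.14981038  0.1400084 ] 0.12705953217412627
[0.63756494 0.01663245]
t [-0.001   0.1636  0.0382] r [-0.2294 -0.0038 -0.0013] force [ 0.33  0.77 -1.05] time 5.4
[258.33617814 257.01873524]
[258.34833882 275.0305588 ]
[258.32344409 238.15766352]
```

View pics/w5b.png

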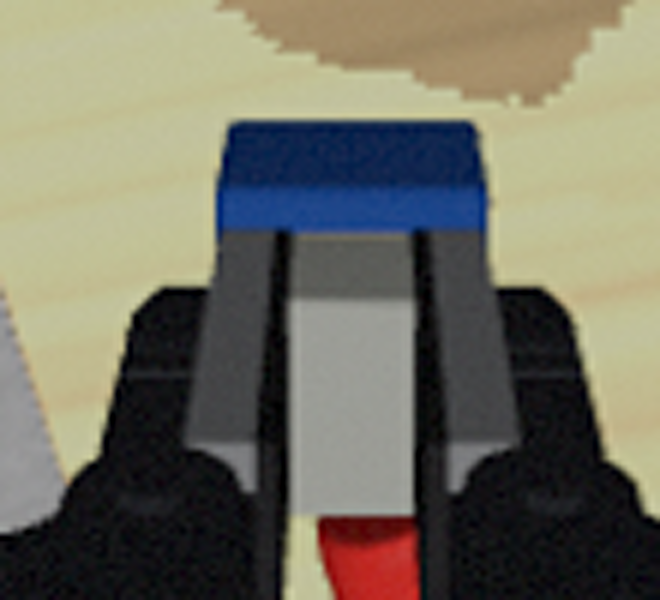

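jog_arm:
  commands:
    - {"translation": [-0.001,0.055,0.013],"rot": [-0.11,-0.002,0]}
    - {"translation": [-0.001,0.11,0.026],"rot": [-0.2294,-0.0038,0]}
    - {"translation": [-0.001,0.164,0.0375],"rot": [-0.2294,-0.0038,0]}
    - {"translation": [-0.001,0.164,0.0375],"rot": [-0.2294,-0.0038,0]}
    - {"translation": [-0.001,0.164,0.0375],"rot": [-0.2294,-0.0038,0]}
    - {"translation": [-0.001,0.164,0.0375],"rot": [-0.2294,-0.0038,0]}
    - {"translation": [-0.001,0.164,0.0375],"rot": [-0.2294,-0.0038,0]}

```text
time_s: 6.28
eef_pos: [0.6375, 0.0153, 0.141]
eef_rot: [[0.001, -0.307, 0.952], [0.0, 0.952, 0.307], [-1.0, 0.0, 0.001]]
force: [0.6, -0.5, -0.1]
opening: 0.129
```

Run:
```python
from h import *
s=manip.observe();im=manip.read_camera("wrist");cv2.imwrite("pics/w6.png",im[:,:,::-1]);print(s["eef_pos"],s["opening"])
delta([.6376,.0166,.062],18)
```

```text
[0.63751614 0.01533663 0.14095411] 0.12882062030587338
t [0.0791 0.0011 0.0002] r [-0.0018  0.0016  0.0001] force [-0.32  0.84 -1.98] time 6.33
```

View pics/w6.png

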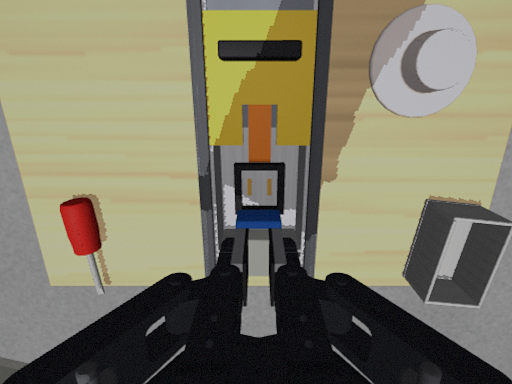

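jog_arm:
  commands:
    - {"translation": [0.04,0.001,0],"rot": [0,0.0016,0]}
    - {"translation": [0.065,0.001,0],"rot": [0,0.0016,0]}
    - {"translation": [0.075,0.001,0],"rot": [0,0.0016,0]}
    - {"translation": [0.08,0.001,0],"rot": [0,0.0016,0]}
    - {"translation": [0.082,0.001,0],"rot": [0,0.0016,0]}
    - {"translation": [0.084,0.001,0],"rot": [0,0.0016,0]}
    - {"translation": [0.0845,0.001,0],"rot": [0,0.0016,0]}
    - {"translation": [0.0845,0.001,0],"rot": [0,0.0016,0]}

```text
time_s: 7.32
eef_pos: [0.6377, 0.0177, 0.0571]
eef_rot: [[0.001, -0.309, 0.951], [-0.0, 0.951, 0.309], [-1.0, -0.0, 0.001]]
force: [-0.2, -0.4, 0.8]
opening: 0.127
```

jog_arm:
  commands:
    - {"translation": [0.0005,0,0],"rot": [0,0,0]}
    - {"translation": [0.0005,0,0],"rot": [0,0,0]}
    - {"translation": [0.0005,0,0],"rot": [0,0,0]}
  grip: 0.3

```text
time_s: 7.7
eef_pos: [0.6376, 0.0177, 0.0564]
eef_rot: [[0.0, -0.309, 0.951], [-0.0, 0.951, 0.309], [-1.0, -0.0, 0.0]]
force: [1.0, 0.6, -0.9]
opening: 0.302
```

jog_arm:
  commands:
    - {"translation": [-0.02,0,0],"rot": [0,0,0]}
    - {"translation": [-0.07,0,0],"rot": [0,0,0]}
    - {"translation": [-0.12,0,0],"rot": [0,0,0]}
    - {"translation": [-0.12,0,0],"rot": [0,0,0]}
    - {"translation": [-0.12,0,0],"rot": [0,0,0]}

```text
time_s: 8.32
eef_pos: [0.6374, 0.0177, 0.176]
eef_rot: [[0.0, -0.309, 0.951], [-0.0, 0.951, 0.309], [-1.0, -0.0, 0.0]]
force: [0.0, 0.3, -0.2]
opening: 0.299
```

Run:
```python
from h import *
import pickle
s=manip.observe();im=manip.read_camera("wrist");cv2.imwrite("pics/w7.png",im[:,:,::-1]);pickle.dump(s,open("w7.pkl","wb"));print(s["eef_pos"],s["eef_rot"].round(3),abs(s["dq"]).max())
cv2.imwrite("pics/w7b.png",cv2.resize(im[50:250,170:350,::-1],None,fx=3,fy=3,interpolation=cv2.INTER_CUBIC))
```

```text
[0.63737079 0.01770315 0.17601018] [[ 0.    -0.309  0.951]
 [-0.     0.951  0.309]
 [-1.    -0.     0.   ]] 0.02882719225983881
```

View pics/w7b.png

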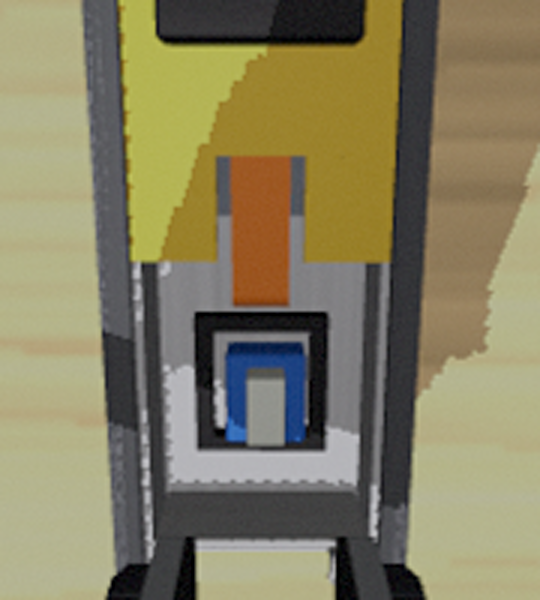

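```bash
sed -e 's/w3.pkl/w7.pkl/' -e 's/+80)/+50)/' m3.py | sed '/^g("/d;/^for/d' > m7.py
cat >> m7.py <<'E'
g("frame outer",[(196,312),(328,312),(326,450),(197,450)],.027)
g("neck top",[(247,376),(284,376),(284,446),(248,446)],.049)
g("body top near",[(228,356),(304,356)],.035)
g("body bottom near",[(228,342),(304,342)],.017)
g("cover edge",[(131,262),(390,262)],.062)
g("wall near/far",[(195,541),(330,541),(195,549)],.057)
E
python3 m7.py
```

```text
frame outer u [586.5 586.5 633.8 633.8] v [-202.2 -159.8 -159.5 -203.1] mean uv 610.1 -181.2
neck top u [601.5 601.5 624.1 624.1] v [-185.5 -174.3 -174.2 -185.4] mean uv 612.8 -179.8
body top near u [598.9 599. ] v [-191.8 -167.7] mean uv 598.9 -179.8
body bottom near u [598.8 598.8] v [-192.5 -167. ] mean uv 598.8 -179.7
cover edge u [565.2 565.3] v [-216.8 -145.7] mean uv 565.3 -181.3
wall near/far u [652.7 652.7 655.5] v [-201.9 -159.8 -202. ] mean uv 653.6 -187.9
```

```bash
cat >> h.py <<'E'
a_=np.radians(18);U=np.array([np.cos(a_),np.sin(a_)]);V=np.array([-np.sin(a_),np.cos(a_)])
def W(u,v,z): return [*(u*U+v*V),z]
E
python3 -c "
from h import *
delta(W(.5050,-.1812,.14),-72)"
```

```text
t [ 0.0352 -0.0013 -0.106 ] r [ 1.5708e+00 -1.7000e-03  7.0000e-04] force [-0.06 -0.69 -0.99] time 8.38
```

jog_arm:
  commands:
    - {"translation": [0,-0.001,-0.05],"rot": [0.18,0,0]}
    - {"translation": [0,-0.001,-0.106],"rot": [0.36,0,0]}
    - {"translation": [0.035,-0.001,-0.106],"rot": [0.55,0,0]}
    - {"translation": [0.035,-0.001,-0.106],"rot": [0.73,0,0]}
    - {"translation": [0.035,-0.001,-0.106],"rot": [0.91,0,0]}
    - {"translation": [0.035,-0.001,-0.106],"rot": [1.1,0,0]}
    - {"translation": [0.035,-0.001,-0.106],"rot": [1.28,0,0]}
    - {"translation": [0.035,-0.001,-0.106],"rot": [1.46,0,0]}
  grip: 0.5

```text
time_s: 9.38
eef_pos: [0.5356, -0.0158, 0.1392]
eef_rot: [[-0.003, 0.913, 0.407], [0.001, 0.407, -0.913], [-1.0, -0.003, -0.002]]
force: [0.4, 0.5, 0.4]
opening: 0.499
```

```bash
python3 -c "
from h import *
delta(W(.5050,-.1812,.14),-72)"
```

```text
t [-0.0008  0.0004  0.0007] r [ 0.1048 -0.0018  0.003 ] force [0.4  0.5  0.36] time 9.38
```

jog_arm:
  commands:
    - {"translation": [0,0,0.0005],"rot": [0.11,-0.0018,0.003]}
    - {"translation": [0,0,0.0005],"rot": [0.11,-0.0018,0.003]}
    - {"translation": [0,0,0.0005],"rot": [0.11,-0.0018,0.003]}
    - {"translation": [0,0,0.0005],"rot": [0.11,-0.0018,0.003]}

```text
time_s: 9.88
eef_pos: [0.537, -0.0164, 0.1408]
eef_rot: [[0.003, 0.95, 0.311], [-0.001, 0.311, -0.95], [-1.0, 0.003, 0.001]]
force: [0.0, 0.8, 0.7]
opening: 0.499
```

Run:
```python
from h import *
import pickle
s=manip.observe();im=manip.read_camera("wrist");cv2.imwrite("pics/w8.png",im[:,:,::-1]);pickle.dump(s,open("w8.pkl","wb"));print(s["eef_pos"],s["eef_rot"].round(4),abs(s["dq"]).max())
delta(W(.5050,-.1812,.084),-72)
c=manip.calibration("wrist");T=wristT(s,c)
for du in(-5,5):
  for dv in(-25,25): print(proj(c,np.array(W(.505+du/1e3,-.1812+dv/1e3,.079)),T))
```

```text
[ 0.5369734  -0.01644027  0.14080788] [[ 3.000e-03  9.505e-01  3.108e-01]
 [-5.000e-04  3.108e-01 -9.505e-01]
 [-1.000e+00  2.700e-03  1.400e-03]] 0.004210540161463999
t [ 0.0569 -0.0009 -0.0005] r [ 0.0016  0.0015 -0.0029] force [-0.12  0.26 -1.17] time 9.93
[252.16486386 244.09666048]
[251.75455283 178.21265762]
[265.91640372 244.09256217]
[266.62783504 178.21712925]
```

View pics/w8.png

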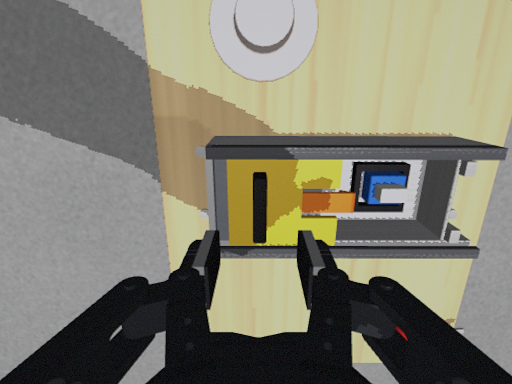

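jog_arm:
  commands:
    - {"translation": [0.03,0,0],"rot": [0.0016,0.0015,-0.003]}
    - {"translation": [0.05,0,0],"rot": [0.0016,0.0015,-0.003]}
    - {"translation": [0.057,0,0],"rot": [0.0016,0.0015,-0.003]}
    - {"translation": [0.057,0,0],"rot": [0.0016,0.0015,-0.003]}
    - {"translation": [0.057,0,0],"rot": [0.0016,0.0015,-0.003]}

```text
time_s: 10.55
eef_pos: [0.5381, -0.0166, 0.0851]
eef_rot: [[0.002, 0.951, 0.308], [-0.0, 0.308, -0.951], [-1.0, 0.002, 0.001]]
force: [0.3, 0.9, -0.3]
opening: 0.498
```

jog_arm:
  commands:
    - {"translation": [0,0,0],"rot": [0,0,0]}
    - {"translation": [0,0,0],"rot": [0,0,0]}
    - {"translation": [0,0,0],"rot": [0,0,0]}
    - {"translation": [0,0,0],"rot": [0,0,0]}
    - {"translation": [0,0,0],"rot": [0,0,0]}
  grip: 0
  newtons: 30

```text
time_s: 11.18
eef_pos: [0.5379, -0.0166, 0.0849]
eef_rot: [[0.002, 0.951, 0.308], [-0.0, 0.308, -0.951], [-1.0, 0.001, 0.001]]
force: [-0.9, 0.2, 5.6]
opening: 0.108
```

```bash
cat > st.py <<'E'
from h import *
s=manip.observe();p=s["eef_pos"][:2]*1e3;f=s["force"]
print("t",round(s["time_s"],2),"u",round(p@U,2),"v",round(p@V,2),"z",round(s["eef_pos"][2]*1e3,2),"Fu",round(f[:2]@U,2),"Fv",round(f[:2]@V,2),"Fz",round(f[2],2),"M",s["moment"].round(2),"op",round(s["opening"],3))
E
python3 st.py
```

```text
t 11.18 u 506.46 v -182.01 z 84.89 Fu -0.76 Fv 0.45 Fz 5.64 M [ 0.03  0.13 -0.03] op 0.108
```

jog_arm:
  commands:
    - {"translation": [-0.001,0,0],"rot": [0,0,0]}
    - {"translation": [-0.001,0.005,0],"rot": [0,0,0]}
    - {"translation": [-0.001,0.01,0],"rot": [0,0,0]}
    - {"translation": [-0.001,0.01,0],"rot": [0,0,0]}

```text
time_s: 11.68
eef_pos: [0.5474, -0.0132, 0.0849]
eef_rot: [[0.0, 0.951, 0.309], [-0.0, 0.309, -0.951], [-1.0, 0.0, 0.0]]
force: [-0.1, -0.4, 0.3]
opening: 0.107
```

```bash
python3 st.py
```

```text
t 11.68 u 516.49 v -181.74 z 84.92 Fu -0.2 Fv -0.34 Fz 0.32 M [-0.   -0.08 -0.04] op 0.107
```

jog_arm:
  commands:
    - {"translation": [0,0.008,0],"rot": [0,0,0]}
    - {"translation": [0,0.016,0],"rot": [0,0,0]}
    - {"translation": [0,0.024,0],"rot": [0,0,0]}
    - {"translation": [0,0.032,0],"rot": [0,0,0]}
    - {"translation": [0,0.04,0],"rot": [0,0,0]}
    - {"translation": [0,0.048,0],"rot": [0,0,0]}
    - {"translation": [0,0.055,0],"rot": [0,0,0]}
    - {"translation": [0,0.055,0],"rot": [0,0,0]}

```text
time_s: 12.68
eef_pos: [0.5998, 0.0037, 0.0852]
eef_rot: [[0.001, 0.951, 0.309], [-0.0, 0.309, -0.951], [-1.0, 0.001, 0.0]]
force: [-0.7, -0.7, -0.9]
opening: 0.104
```

Run:
```python
exec(open('st.py').read())
im=manip.read_camera("wrist");cv2.imwrite("pics/w9.png",im[:,:,::-1])
import pickle;pickle.dump(s,open("w9.pkl","wb"))
```

```text
t 12.68 u 571.62 v -181.87 z 85.22 Fu -0.88 Fv -0.5 Fz -0.92 M [ 0.07  0.03 -0.02] op 0.104
```

View pics/w9.png

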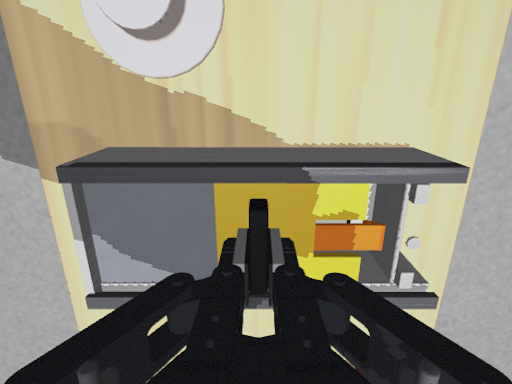

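Run:
```python
import cv2
im=cv2.imread("pics/w9.png");cv2.imwrite("pics/w9b.png",cv2.resize(im[165:305,300:450],None,fx=5,fy=4,interpolation=cv2.INTER_CUBIC))
```

```text
(no output)
```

View pics/w9b.png

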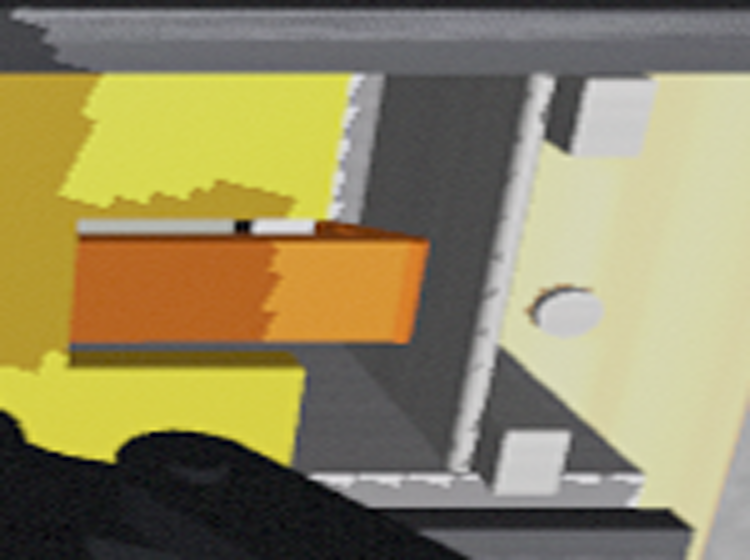

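jog_arm:
  commands:
    - {"translation": [0,0.003,0],"rot": [0,0,0]}
    - {"translation": [0,0.006,0],"rot": [0,0,0]}
    - {"translation": [0,0.008,0],"rot": [0,0,0]}
    - {"translation": [0,0.009,0],"rot": [0,0,0]}
    - {"translation": [0,0.009,0],"rot": [0,0,0]}

```text
time_s: 13.35
eef_pos: [0.6079, 0.0063, 0.0852]
eef_rot: [[0.0, 0.951, 0.308], [-0.0, 0.308, -0.951], [-1.0, 0.0, 0.0]]
force: [-0.3, 0.3, -0.5]
opening: 0.109
```

```bash
python3 st.py
```

```text
t 13.35 u 580.05 v -181.84 z 85.23 Fu -0.24 Fv 0.38 Fz -0.54 M [-0.07  0.    0.03] op 0.109
```

Run:
```python
from h import *
import pickle
s=pickle.load(open("w9.pkl","rb"));c=manip.calibration("wrist");T=wristT(s,c)
def q(u,v,z): p=onplane(c,((u+.5)/5-.5+300,(v+.5)/4-.5+165),z,T)[:2]*1e3; return round(p@U,1),round(p@V,1)
for z in(.062,.060): print("tab",q(418,290,z),q(400,290,z))
print("cover edge",q(333,215,.062),q(300,400,.062))
print("wall",q(490,290,.057),q(508,290,.057),"post",q(578,150,.065),q(582,85,.065),q(500,490,.06))
print(s["eef_pos"][:2]@U*1e3)
```

```text
tab (np.float64(641.5), np.float64(-180.1)) (np.float64(639.5), np.float64(-180.0))
tab (np.float64(642.5), np.float64(-181.1)) (np.float64(640.4), np.float64(-181.1))
cover edge (np.float64(630.5), np.float64(-168.3)) (np.float64(630.0), np.float64(-198.2))
wall (np.float64(652.5), np.float64(-182.8)) (np.float64(654.6), np.float64(-182.8)) post (np.float64(654.4), np.float64(-157.5)) (np.float64(653.2), np.float64(-148.3)) (np.float64(657.3), np.float64(-215.6))
571.6192420489923
```

jog_arm:
  commands:
    - {"translation": [0,0.001,0],"rot": [0,0,0]}
    - {"translation": [0,0.002,0],"rot": [0,0,0]}
    - {"translation": [0,0.003,0],"rot": [0,0,0]}
    - {"translation": [0,0.004,0],"rot": [0,0,0]}
    - {"translation": [0,0.004,0],"rot": [0,0,0]}

```text
time_s: 13.98
eef_pos: [0.6117, 0.0076, 0.0852]
eef_rot: [[0.0, 0.951, 0.308], [-0.0, 0.308, -0.951], [-1.0, 0.0, 0.0]]
force: [0.3, 0.2, -1.9]
opening: 0.105
```

```bash
python3 st.py
```

```text
t 13.97 u 584.11 v -181.82 z 85.22 Fu 0.36 Fv 0.13 Fz -1.89 M [ 0.01 -0.01  0.  ] op 0.105
```

jog_arm:
  commands:
    - {"translation": [0,0.0005,0],"rot": [0,0,0]}
    - {"translation": [0,0.001,0],"rot": [0,0,0]}
    - {"translation": [0,0.0015,0],"rot": [0,0,0]}
    - {"translation": [0,0.002,0],"rot": [0,0,0]}

```text
time_s: 14.48
eef_pos: [0.6136, 0.0082, 0.0852]
eef_rot: [[0.0, 0.951, 0.308], [-0.0, 0.308, -0.951], [-1.0, 0.0, 0.0]]
force: [-0.2, -0.6, -1.1]
opening: 0.106
```

```bash
python3 st.py
```

```text
t 14.47 u 586.05 v -181.83 z 85.24 Fu -0.38 Fv -0.46 Fz -1.08 M [-0.    0.04  0.01] op 0.106
```

jog_arm:
  commands:
    - {"translation": [0,0.0005,0],"rot": [0,0,0]}
    - {"translation": [0,0.001,0],"rot": [0,0,0]}
    - {"translation": [0,0.0015,0],"rot": [0,0,0]}
    - {"translation": [0,0.002,0],"rot": [0,0,0]}

```text
time_s: 14.98
eef_pos: [0.615, 0.0087, 0.0853]
eef_rot: [[-0.0, 0.951, 0.308], [-0.0, 0.308, -0.951], [-1.0, -0.001, 0.0]]
force: [-3.5, -0.8, 1.8]
opening: 0.102
```

```bash
python3 st.py
```

```text
t 14.97 u 587.56 v -181.81 z 85.3 Fu -3.54 Fv 0.28 Fz 1.81 M [-0.22  0.56  0.03] op 0.102
```

jog_arm:
  commands:
    - {"translation": [0,0.0004,0],"rot": [0,0,0]}
    - {"translation": [0,0.0008,0],"rot": [0,0,0]}
    - {"translation": [0,0.001,0],"rot": [0,0,0]}
    - {"translation": [0,0.001,0],"rot": [0,0,0]}

```text
time_s: 15.48
eef_pos: [0.6161, 0.009, 0.0852]
eef_rot: [[-0.0, 0.951, 0.308], [-0.0, 0.308, -0.951], [-1.0, -0.0, 0.0]]
force: [-4.3, -1.8, 3.3]
opening: 0.105
```

```bash
python3 st.py
```

```text
t 15.47 u 588.76 v -181.79 z 85.23 Fu -4.63 Fv -0.41 Fz 3.33 M [-0.28  0.71 -0.01] op 0.105
```

jog_arm:
  commands:
    - {"translation": [0,0.0004,0],"rot": [0,0,0]}
    - {"translation": [0,0.0008,0],"rot": [0,0,0]}
    - {"translation": [0,0.001,0],"rot": [0,0,0]}
    - {"translation": [0,0.001,0],"rot": [0,0,0]}

```text
time_s: 15.98
eef_pos: [0.617, 0.0093, 0.0852]
eef_rot: [[-0.0, 0.951, 0.308], [-0.0, 0.308, -0.951], [-1.0, -0.0, 0.0]]
force: [-4.4, -1.6, 3.9]
opening: 0.105
```

```bash
python3 st.py
```

```text
t 15.97 u 589.65 v -181.79 z 85.2 Fu -4.67 Fv -0.18 Fz 3.88 M [-0.26  0.98 -0.04] op 0.105
```

jog_arm:
  commands:
    - {"translation": [0,0.0004,0],"rot": [0,0,0]}
    - {"translation": [0,0.0008,0],"rot": [0,0,0]}
    - {"translation": [0,0.001,0],"rot": [0,0,0]}
    - {"translation": [0,0.001,0],"rot": [0,0,0]}

```text
time_s: 16.48
eef_pos: [0.6176, 0.0095, 0.0852]
eef_rot: [[-0.001, 0.951, 0.308], [-0.001, 0.308, -0.951], [-1.0, -0.001, 0.0]]
force: [-6.3, -2.5, 3.6]
opening: 0.111
```

```bash
python3 st.py
```

```text
t 16.48 u 590.3 v -181.76 z 85.17 Fu -6.72 Fv -0.41 Fz 3.64 M [-0.34  1.03  0.05] op 0.111
```

jog_arm:
  commands:
    - {"translation": [0,0.0004,0],"rot": [0,0,0]}
    - {"translation": [0,0.0008,0],"rot": [0,0,0]}
    - {"translation": [0,0.001,0],"rot": [0,0,0]}
    - {"translation": [0,0.001,0],"rot": [0,0,0]}

```text
time_s: 16.98
eef_pos: [0.6193, 0.01, 0.0854]
eef_rot: [[0.001, 0.951, 0.308], [0.0, 0.308, -0.951], [-1.0, 0.001, 0.0]]
force: [-2.5, 0.3, 2.5]
opening: 0.101
```

```bash
python3 st.py
```

```text
t 16.98 u 592.14 v -181.84 z 85.43 Fu -2.26 Fv 1.09 Fz 2.55 M [-0.13  0.39  0.05] op 0.101
```

jog_arm:
  commands:
    - {"translation": [0,0.0004,0],"rot": [0,0,0]}
    - {"translation": [0,0.0008,0],"rot": [0,0,0]}
    - {"translation": [0,0.001,0],"rot": [0,0,0]}
    - {"translation": [0,0.001,0],"rot": [0,0,0]}

```text
time_s: 17.48
eef_pos: [0.622, 0.0106, 0.0856]
eef_rot: [[0.004, 0.951, 0.309], [0.0, 0.309, -0.951], [-1.0, 0.004, 0.001]]
force: [5.8, 1.3, -1.8]
opening: 0.104
```

Run:
```python
exec(open('st.py').read())
im=manip.read_camera("wrist");cv2.imwrite("pics/w10.png",cv2.resize(im[165:305,300:450,::-1],None,fx=5,fy=4,interpolation=cv2.INTER_CUBIC))
```

```text
t 17.48 u 594.83 v -182.14 z 85.61 Fu 5.88 Fv -0.59 Fz -1.82 M [ 0.44 -1.14  0.06] op 0.104
```

View pics/w10.png

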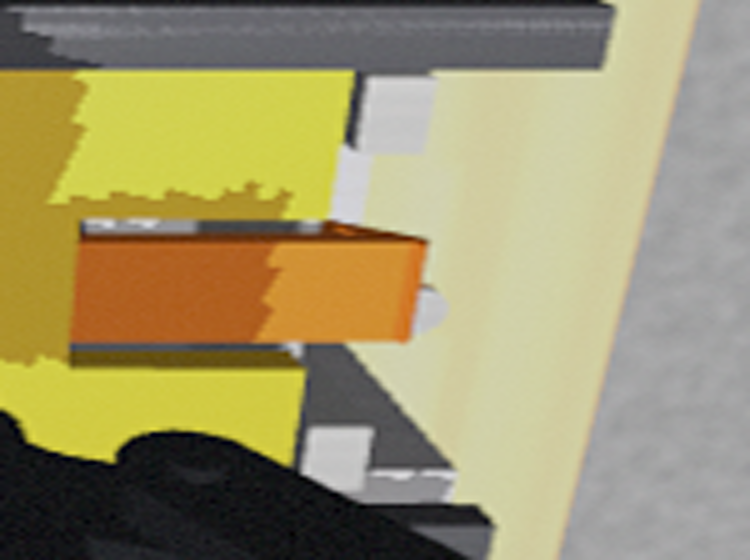

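jog_arm:
  commands:
    - {"translation": [0,0.0004,0],"rot": [0,0,0]}
    - {"translation": [0,0.0008,0],"rot": [0,0,0]}
    - {"translation": [0,0.0008,0],"rot": [0,0,0]}

```text
time_s: 17.9
eef_pos: [0.622, 0.0106, 0.0856]
eef_rot: [[0.003, 0.951, 0.308], [0.0, 0.308, -0.951], [-1.0, 0.002, 0.001]]
force: [6.1, 1.8, -1.0]
opening: 0.103
```

```bash
python3 st.py
```

```text
t 17.9 u 594.87 v -182.1 z 85.59 Fu 6.36 Fv -0.14 Fz -1.04 M [ 0.3  -1.16 -0.04] op 0.103
```

jog_arm:
  commands:
    - {"translation": [0,0.0004,0],"rot": [0,0,0]}
    - {"translation": [0,0.0006,0],"rot": [0,0,0]}
    - {"translation": [0,0.0006,0],"rot": [0,0,0]}

```text
time_s: 18.27
eef_pos: [0.622, 0.0107, 0.0855]
eef_rot: [[0.001, 0.951, 0.308], [-0.0, 0.308, -0.951], [-1.0, 0.001, 0.001]]
force: [4.9, 1.2, -0.3]
opening: 0.108
```

```bash
python3 st.py
```

```text
t 18.27 u 594.88 v -182.03 z 85.49 Fu 5.05 Fv -0.35 Fz -0.33 M [ 0.27 -1.12  0.01] op 0.108
```

jog_arm:
  commands:
    - {"translation": [0,0.0003,0],"rot": [0,0,0]}
    - {"translation": [0,0.0004,0],"rot": [0,0,0]}
    - {"translation": [0,0.0004,0],"rot": [0,0,0]}

```text
time_s: 18.65
eef_pos: [0.622, 0.0109, 0.0853]
eef_rot: [[0.001, 0.951, 0.308], [-0.0, 0.308, -0.951], [-1.0, 0.001, 0.0]]
force: [4.8, 0.0, -0.6]
opening: 0.105
```

```bash
python3 st.py
```

```text
t 18.65 u 594.94 v -181.9 z 85.34 Fu 4.54 Fv -1.43 Fz -0.56 M [ 0.17 -1.07 -0.03] op 0.105
```

jog_arm:
  commands:
    - {"translation": [0,0.0003,0],"rot": [0,0,0]}
    - {"translation": [0,0.0004,0],"rot": [0,0,0]}
    - {"translation": [0,0.0004,0],"rot": [0,0,0]}

```text
time_s: 19.02
eef_pos: [0.622, 0.011, 0.0851]
eef_rot: [[-0.0, 0.951, 0.308], [-0.0, 0.308, -0.951], [-1.0, -0.0, 0.0]]
force: [3.0, -0.3, -0.5]
opening: 0.106
```

```bash
python3 st.py
```

```text
t 19.02 u 594.97 v -181.73 z 85.11 Fu 2.79 Fv -1.19 Fz -0.48 M [ 0.14 -0.84 -0.05] op 0.106
```

Force is relaxing and the cover stays held against the pull, so it is latched. Relax a bit more, then look.

jog_arm:
  commands:
    - {"translation": [0,0.0003,0],"rot": [0,0,0]}
    - {"translation": [0,0.0004,0],"rot": [0,0,0]}
    - {"translation": [0,0.0004,0],"rot": [0,0,0]}

```text
time_s: 19.4
eef_pos: [0.6221, 0.0111, 0.085]
eef_rot: [[-0.001, 0.951, 0.308], [-0.0, 0.308, -0.951], [-1.0, -0.001, -0.0]]
force: [1.3, -0.2, 0.1]
opening: 0.105
```

Run:
```python
exec(open('st.py').read())
im=manip.read_camera("wrist");cv2.imwrite("pics/w11.png",cv2.resize(im[165:305,300:450,::-1],None,fx=5,fy=4,interpolation=cv2.INTER_CUBIC))
```

```text
t 19.4 u 595.09 v -181.65 z 84.95 Fu 1.21 Fv -0.55 Fz 0.12 M [ 0.09 -0.51 -0.02] op 0.105
```

View pics/w11.png

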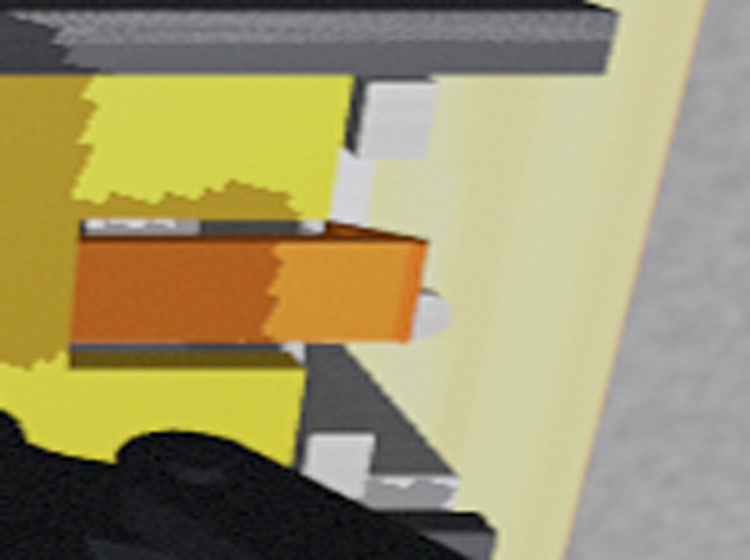

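jog_arm:
  commands:
    - {"translation": [0,0.0003,0],"rot": [0,0,0]}
    - {"translation": [0,0.0005,0],"rot": [0,0,0]}
    - {"translation": [0,0.0005,0],"rot": [0,0,0]}

```text
time_s: 19.82
eef_pos: [0.6225, 0.0112, 0.085]
eef_rot: [[-0.001, 0.951, 0.308], [-0.0, 0.308, -0.951], [-1.0, -0.001, -0.0]]
force: [-0.5, -0.5, -0.6]
opening: 0.109
```

```bash
python3 st.py
```

```text
t 19.82 u 595.52 v -181.68 z 84.97 Fu -0.65 Fv -0.29 Fz -0.58 M [-0.   -0.04  0.01] op 0.109
```

Cover moved 0.4 mm beyond the latch with under 1 N, so it sits free between latch and stop. Release and retreat.

jog_arm:
  commands:
    - {"translation": [0,0,0],"rot": [0,0,0]}
    - {"translation": [0,0,0],"rot": [0,0,0]}
    - {"translation": [0,0,0],"rot": [0,0,0]}
    - {"translation": [0,0,0],"rot": [0,0,0]}
  grip: 0.4

```text
time_s: 20.32
eef_pos: [0.6232, 0.0113, 0.0853]
eef_rot: [[0.0, 0.951, 0.308], [-0.0, 0.308, -0.951], [-1.0, 0.0, 0.0]]
force: [-0.7, 0.3, 0.1]
opening: 0.401
```

jog_arm:
  commands:
    - {"translation": [-0.01,0,0],"rot": [0,0,0]}
    - {"translation": [-0.03,0,0],"rot": [0,0,0]}
    - {"translation": [-0.06,0,0],"rot": [0,0,0]}
    - {"translation": [-0.08,0,0],"rot": [0,0,0]}
    - {"translation": [-0.08,0.02,0],"rot": [0,0,0]}
    - {"translation": [-0.08,0.04,0],"rot": [0,0,0]}
    - {"translation": [-0.08,0.04,0],"rot": [0,0,0]}
    - {"translation": [-0.08,0.04,0],"rot": [0,0,0]}

```text
time_s: 21.32
eef_pos: [0.6606, 0.0236, 0.1654]
eef_rot: [[-0.0, 0.951, 0.308], [-0.0, 0.308, -0.951], [-1.0, -0.0, 0.0]]
force: [0.4, 0.0, -0.8]
opening: 0.399
```

Run:
```python
exec(open('st.py').read())
import pickle;pickle.dump(s,open("w12.pkl","wb"))
im=manip.read_camera("wrist");cv2.imwrite("pics/w12.png",im[:,:,::-1])
im=manip.read_camera("side");cv2.imwrite("pics/s12.png",cv2.resize(im[140:290,110:390,::-1],None,fx=2.8,fy=2.8,interpolation=cv2.INTER_CUBIC))
```

```text
t 21.32 u 635.53 v -181.73 z 165.36 Fu 0.43 Fv -0.11 Fz -0.85 M [-0.01  0.06  0.01] op 0.399
```

View pics/w12.png

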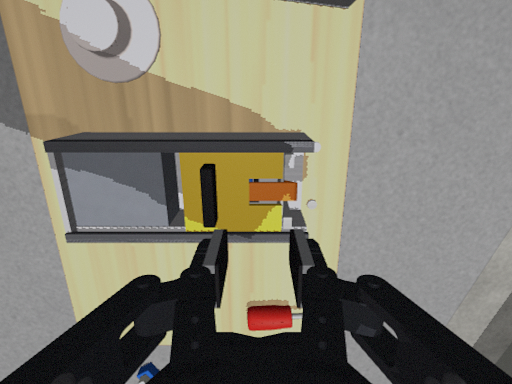

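View pics/s12.png

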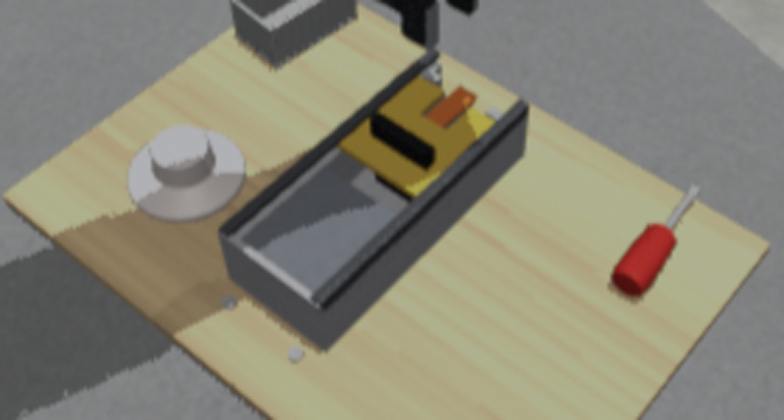

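Run:
```python
from h import *
import pickle
s=pickle.load(open("w12.pkl","rb"));c=manip.calibration("wrist");T=wristT(s,c)
im=cv2.imread("pics/w12.png");cv2.imwrite("pics/w12b.png",cv2.resize(im[140:240,230:330],None,fx=6,fy=6,interpolation=cv2.INTER_CUBIC))
for n,q,z in(("edge",(283.5,170),.062),("tabend",(297.5,190),.062),("rib",(209,166),.079)):
  p=onplane(c,q,z,T)[:2]*1e3;print(n,p@U,p@V)
```

```text
edge 654.758298828686 -161.74124692652265
tabend 666.8991704777412 -179.01710066498237
rib 597.1559994748309 -154.00276516354936
```

View pics/w12b.png

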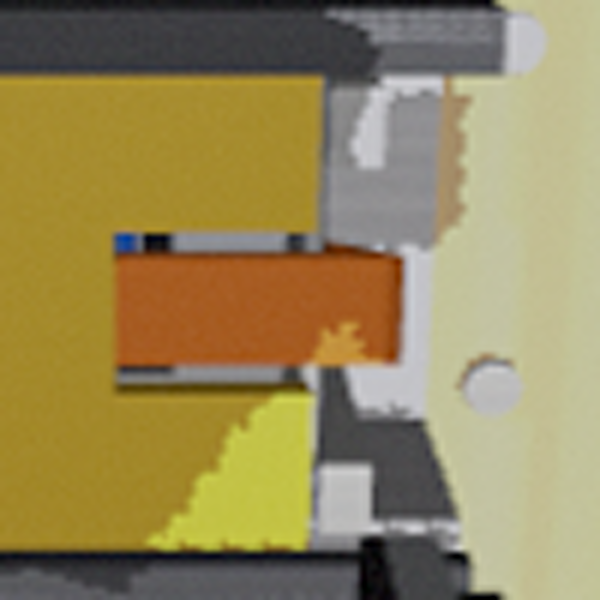

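```bash
python3 -c "
from bench import manip
print(manip.close_job())"
```

```text
the job is handed in; nothing more can be done
None
```

I stood the blue relay module in the socket frame and slid the yellow cover shut until the tab clicked behind the end wall. I handed the job in at about 21 s; it gave no verdict.

- **Module:** In the picture after release it stood upright, about 2 mm from the socket centre. The gripper height put its underside on the bay floor, and the cover was still at station x of about -40 mm. I did not measure the module again after closing the cover; only a corner of it showed then.
- **Cover and click:** I pinched the rib and pushed in small steps. The push peaked at about 6.7 N, fell to 2.3 N on the crest, and then the cover snapped forward. It held against a backward pull of about 5 to 6 N, which showed it was latched. A last nudge moved it forward 0.4 mm at under 1 N, leaving it between the latch and the stop.
- **Stop force:** I saw no sign of a push against the stop posts, but only wrist force is measured, so this is indirect.
- **Final check:** The last pictures show the tab flat and a small gap to the posts. The cover's centre came out about 41 to 42 mm from the wall's middle, against a limit of 43.3 mm. The gripper was clear of everything, and I touched nothing else on the board.
- **Disagreements:** Feeling for the wall put it about 1 mm further on than the camera did. The top and side cameras differed by up to about 8 mm, so I used the wrist camera for all fine positions.

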